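# Pry the retaining ring off a trolley wheel's axle with a hooked pick

## Robot

A 6-joint arm with a two-finger parallel gripper is mounted at the origin on the work surface. World frame = base frame: x ahead of the robot, y to its left, z up, the work surface at z = 0. Lengths are in m, angles in rad, forces in N, time in s.
With the tool pointing down it reaches from about 0.35 to 0.85 m from the base axis. Payload 8.1 kg.
Tool frame: the origin (TCP) lies at the very end of the fingers, on their centre line; the grasp point (between the pads) lies 19 mm behind it; z points along the fingers, y is the direction in which the jaws open and shut (so a half turn about z gives the same grasp; the last joint's range is limited). The gripper opens to 93 mm and grips with 3 to 60 N. Pads are 15 mm wide; open, the fingers measure 128 mm over their backs; the gripper's body (75 mm by 188 mm) begins 65 mm behind the grasp point.
Start: joints at [-1.301, 0.13, 1.488, -0, 1.523, -0.085], TCP at [0.208, -0.563, 0.184] pointing down, gripper open.
Joint ranges: [-2.96, 2.96], [-0.89, 2.26], [0.02, 2.5], [-1.34, 4.48], [0, 2.73], [-2.66, 2.66]. Speed limits (rad/s): [2.39, 2.39, 2.79, 3.14, 3.14, 3.14].

## Interface

Orientations are given as a rotation vector (axis times angle).
In Python, from plant import * gives the robot as it stands.
- The arm moves only by the tool apply_moves, never from a script. Its argument "commands" is one flat list of numbers, 7 for each row, row after row: the shift along the world's x, y, z in cm, then the turn, a rotation vector about the world's x, y, z in rad, then the finger opening in cm, from 0 to 9.3. A call has 1 to 8 rows; each row shifts and turns the pose as measured when the row begins; what a row does not reach is not made up. A row lasts 1/8 s, in which the tool goes at most 62.5 mm and 10.7 degrees, less where a joint would pass 70% of its speed; a pose out of reach is approached as far as the arm can. A call with a gripper value outside its range is refused whole. The fingers move at their own pace and stop on an object; "squeeze" is the grip in N (left out, the last holds). Time passes only in rows, so rows that do not move let the fingers close. It gives the time, the measured TCP pose, the force and the opening at its end, in the units of the state.
- read_state(): the state, without advancing time (a new reading comes with each control period).
- read_camera(name): name is "scene" or "top" or "wrist"; returns (picture, depth): 480x640x3 uint8, blue, green, red; 480x640 float32, m along the optical axis (not along the pixel's ray), 0 where there is no reading.
- camera_model(name): a dict with "intrinsics" (3x3 intrinsics, pixels), "R" (3x3) and "t" (3): a world point X has camera coordinates R X + t. Camera axes: x right, y down, z forward; pixel columns grow to the right and rows downward; lengths in m; the calibration is good to about 2 mm. The wrist camera is an equidistant fisheye: a pixel r from the principal point sees the ray r / f radians off the axis. A picture is of the moment at which its call begins: read the wrist's pose just before it. camera_model takes no time and is no camera call; for the wrist camera it gives the pose at the moment of the call.
- close_job(): hands the job in, once; it reports no verdict.
Trained networks look in the newest picture that a camera, given by its name, has taken for a name from the list of things; names that differ only in an ending like _2 or _b are one class to them, and where a whole thing is asked for, a point or a joint stands for the part that bears it (a point fixed in the world has none). Each returns a list of dicts, best first, with "conf" (0 to 1); they miss things now and then, are a little off and sometimes report something else, mostly with a low value. They report only what shows in the picture. A call takes as long as a camera call. They do not tell look-alikes from the thing itself.
- find_in(query, camera): "point" ([x, y, z] in m, in the coordinates of the camera as it stood for that picture, good to about 4 mm: the middle of the surface that is visible of it).
- cut_out(query, camera): "mask" (480x640 bool, what is visible of it).
- spot_point(query, camera): "point" ([x, y, z] in m, in the coordinates of the camera as it stood for that picture, good to about 4 mm: a listed point, or the origin of a listed thing).
The state is a dict: "t": time; "q": joint angles; "dq": joint speeds; "joint_torque": joint torques, N m; "tool_pos": TCP position; "orientation": TCP orientation; "force": force on the tool from outside, world axes, zero at the start; "wrist_torque": the same for the moment, N m; "opening": finger opening in m.
Only numpy, scipy, OpenCV 4.12 (cv2) and the standard library are available. Lean on these libraries where they do the work, as an engineer would, in place of code of your own. Each camera call takes 0.05 s, during which the arm holds its last target. There are 200 camera calls.

## Task

Take the hooked pick from its rest and use its hook to pry the sprung retaining ring out of the groove in the trolley wheel's axle, pulling it gently off sideways so that it ends lying flat on the wheel's face, clear of the axle. Then put the pick back in its rest, lying level as you found it. Touch the ring only with the pick, do not press or pull hard, and leave the glove box, gel bottle and cup alone.

Things in the scene. Friction and masses are not known exactly. Their poses are not given: they have to be found in the camera images.
- wheel: Fixed rubber-tyred trolley wheel, 150 mm across, lying flat on a plywood block (170 x 170 x 18 mm), axle pointing up. Origin under the centre of the block, z up. The wheel's flat top face (all of the 150 mm disc) is 52 mm above the origin
- axle (a point): Centre of the axle at the height of the wheel's top face. The steel axle stands up from here: a groove of 28 mm diameter from 0 to 8.5 mm above the face, then a round cap of 34 mm diameter from 8.5 to 13.5 mm above it
- ring: Loose dark steel retaining ring, 6 mm thick, 45 mm long in x, 44 mm wide, lying flat in the axle's groove on the wheel's face. Origin: the axle's centre when seated, at the ring's underside; z up. At +x two sprung jaws grip the axle from behind; at -x a straight pull bar, 42 mm long across y, spans x = -24 to -30 mm. It has 2.5 mm of play in height
- ring_slot (a point): Middle of the open slot in the ring, at the ring's top side (6 mm above the wheel's face): the slot lies between the axle's cap and the pull bar, 7 mm wide along the ring's x at its middle (x = -17 to -24 mm) and about 18 mm along y at its narrowest; it is open down to the wheel's face
- pick: Loose hooked pick, about 0.12 kg: a black square handle 16 x 16 mm, 90 mm long along x, and ahead of it (+x) a steel shank 7 mm thick, ending in a hook 5 mm thick that points down (-z) to a round end 26 mm below the handle's axis. Telescopic: the shank is stiffly set anywhere from 87 to 103 mm (handle's centre to hook); the state does not tell it. Origin: handle's centre
- rest: Fixed plywood rest, base 100 x 70 x 8 mm, origin under its centre. Two uprights 8 mm thick at x = -30 and +30 mm, 44 mm wide along y, have notches that open upward and flare from about 20 to 32 mm; the floor of the notches is 47 mm above the origin. The pick's handle lies level in both notches along the rest's x, hook end at +x, pointing down
- rest_seat (a point): Where the pick's origin is when the pick lies in its rest, 55 mm above the rest's origin
- glove_box: Bystander: closed cardboard box 120 x 100 x 70 mm, origin under its centre
- gel: Bystander: small bottle, 52 mm across, 150 mm tall, origin under its centre
- cup: Bystander: plastic cup, 66 mm across, 80 mm tall, origin under its centre
- pull_bar (a point): Middle of the ring's pull bar, at its top side, ring x = -27 mm. Pulled in the ring's own -x direction, the jaws spread over the axle: the pull rises to about 4 to 8 N after 5 to 10 mm of travel, then falls, and after about 22 mm the jaws snap shut and the ring is free. Pulled askew or lifted it jams and the force climbs past 15 N; yielding sideways lets it come
- pick_neck (a point): Front end of the pick's handle, where the shank comes out: x = 45 mm in the pick's frame, on the handle's axis
Things that resemble listed ones, but are neither listed nor needed, are in the scene too. Several things have the shape of the ring; the one meant has the colours described above.

How it is judged:
On the way, in this order (a step that is already met when the one before it is completed fails the run):
1. the pick is lifted out of its rest (z of pick in the frame of rest above 0.09 m), for 0.2 s.
2. the pick bears on the ring (contact force between pick and ring above 2 N), for 0.1 s.
3. the ring is out of the groove and clear of the axle (horizontal distance between ring and axle above 0.026 m), for 0.2 s.
At the end, for the whole second after the job is handed in: Ring flat (0.15 rad) and still on the wheel's face: origin 26 to 65 mm from the axle's centre, within 3 mm of face height. Pick still and level (0.15 rad) in its rest: origin within 15 mm of the seat, along the rest's x within 0.2 rad, hook end at +x (neck over 25 mm from its origin) (horizontal distance between ring and axle between 0.026 and 0.065 m and z of ring in the frame of axle between -0.003 and 0.003 m and angle between each of ring, pick's own z axis and vertical below 0.15 rad and linear speed of each of ring, pick below 0.02 m/s and distance between pick and rest_seat below 0.015 m and angle between the x axis of pick and the x axis of rest, either way round below 0.2 rad and x of pick_neck in the frame of rest above 0.025 m); the robot touches nothing.
It fails at once if the gripper or arm touches the ring (contact force between any of the fingers, the arm and ring above 1 N).
It fails at once if the pick is pressed on the wheel or axle with more than 15 N (contact force between pick and wheel above 15 N).
It fails at once if the pick loads the ring with more than 20 N (contact force between pick and ring above 20 N).
It fails at once if a bystander is moved more than 20 mm (distance of any of glove_box, gel, cup from where it was at the start of the episode above 0.02 m).
It also fails if it takes over 64 s, if anything falls off the work surface, if the arm or the gripper's body presses on something with over 40 N, if the wrist force passes 120 N, or if a joint passes its speed limit or range.

## Working session

There is one attempt and no reset: what is moved stays moved. The work goes in short steps, Python scripts to look and compute and a tool call to move; the robot and the scene stay as the last step left them, time stands still between calls to the robot, and variables do not carry over. Pictures are saved under pics/ and viewed, about 8 in all and at most 12, crops included, and the job is handed in when it is done.

Besides the shell and the picture viewer there is one more tool, called after "Request:" by a JSON object that holds its "op" and its "data". apply_moves: Moves the arm, as the interface text tells. Its arguments: {"type":"object","properties":{"commands":{"type":"array"},"squeeze":{"type":"number"}},"required":["commands"]}

```bash
mkdir -p pics; cat > h.py <<'E'
from plant import *
import numpy as np, cv2
from scipy.spatial.transform import Rotation as Ro
def w(cam,p,m=None):
    m=m or camera_model(cam); return np.array(m["R"]).T@(np.array(p)-np.array(m["t"]))
def px(cam,X,m=None):
    m=m or camera_model(cam); c=np.array(m["R"])@np.array(X)+np.array(m["t"]); K=np.array(m["intrinsics"])
    u=K@(c/c[2]); return u[:2]
def cloud(cam,d,m=None):
    m=m or camera_model(cam); K=np.array(m["intrinsics"]); v,u=np.mgrid[:480,:640]
    x=(u-K[0,2])/K[0,0]; y=(v-K[1,2])/K[1,1]
    if cam=="wrist":
        th=np.hypot(x,y); s=np.where(th>1e-6,np.tan(np.minimum(th,1.5))/np.maximum(th,1e-6),1); x=x*s;y=y*s
    P=np.stack([x*d,y*d,d],-1)
    return (P-np.array(m["t"]))@np.array(m["R"])
E
cat > a.py <<'E'
from h import *
for c in ["scene","top"]:
    im,d=read_camera(c); cv2.imwrite(f"pics/{c}0.png",im); np.save(f"pics/{c}0.npy",d)
    for q in ["wheel","axle","ring","ring_slot","pull_bar","pick","pick_neck","rest","rest_seat","glove_box","gel","cup"]:
        print(c,q,[(np.round(w(c,r["point"]),3).tolist(),round(r["conf"],2)) for r in spot_point(q,c)[:4]])
E
python3 a.py; ls
```

```text
scene wheel [([0.656, -0.005, -0.001], 0.76)]
scene axle [([0.654, -0.003, 0.052], 0.63)]
scene ring [([0.83, -0.04, -0.001], 0.8), ([0.495, -0.007, 0.003], 0.68), ([0.707, 0.15, 0.001], 0.57), ([0.655, -0.007, 0.053], 0.46)]
scene ring_slot [([0.847, -0.024, 0.003], 0.64), ([0.636, -0.011, 0.059], 0.63), ([0.48, -0.029, 0.007], 0.62)]
scene pull_bar [([0.848, -0.027, 0.011], 0.88), ([0.478, -0.032, 0.003], 0.73), ([0.525, -0.283, -0.003], 0.64), ([0.631, -0.011, 0.061], 0.58)]
scene pick [([0.525, -0.279, 0.056], 0.68)]
scene pick_neck [([0.569, -0.282, 0.053], 0.65)]
scene rest [([0.654, -0.004, 0.054], 0.64), ([0.523, -0.282, 0.0], 0.56)]
scene rest_seat [([0.522, -0.28, 0.056], 0.89)]
scene glove_box [([0.523, -0.283, -0.001], 0.57), ([0.657, -0.004, -0.001], 0.41)]
scene gel [([0.69, 0.248, 0.007], 0.72)]
scene cup [([0.712, -0.256, 0.002], 0.78)]
top wheel [([0.657, -0.004, -0.004], 0.79)]
top axle [([0.658, -0.005, 0.052], 0.93), ([0.706, -0.256, 0.002], 0.56)]
top ring [([0.632, -0.008, 0.054], 0.71), ([0.709, 0.151, -0.006], 0.7), ([0.497, -0.015, -0.003], 0.67), ([0.829, -0.038, -0.002], 0.61)]
top ring_slot [([0.64, -0.007, 0.057], 0.72), ([0.479, -0.028, 0.008], 0.69), ([0.711, 0.174, 0.006], 0.58), ([0.847, -0.027, 0.01], 0.51)]
top pull_bar [([0.477, -0.03, 0.007], 0.72), ([0.854, -0.022, 0.004], 0.64), ([0.718, 0.18, 0.008], 0.53), ([0.633, -0.009, 0.054], 0.45)]
top pick [([0.525, -0.274, 0.056], 0.67)]
top pick_neck [([0.569, -0.281, 0.055], 0.61)]
top rest [([0.527, -0.273, -0.0], 0.63), ([0.529, 0.289, -0.0], 0.42)]
top rest_seat [([0.52, -0.274, 0.056], 0.91), ([0.656, -0.003, -0.001], 0.7)]
top glove_box [([0.527, 0.288, -0.002], 0.62)]
top gel [([0.693, 0.248, -0.004], 0.93)]
top cup [([0.707, -0.257, 0.003], 0.66)]
a.py
h.py
pics
```

View pics/scene0.png

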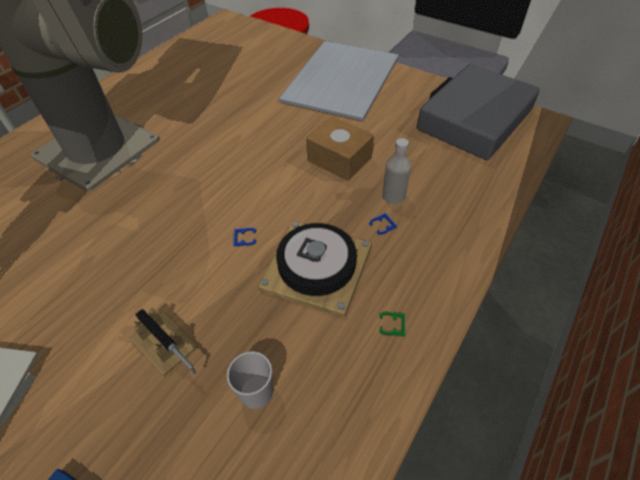

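View pics/top0.png

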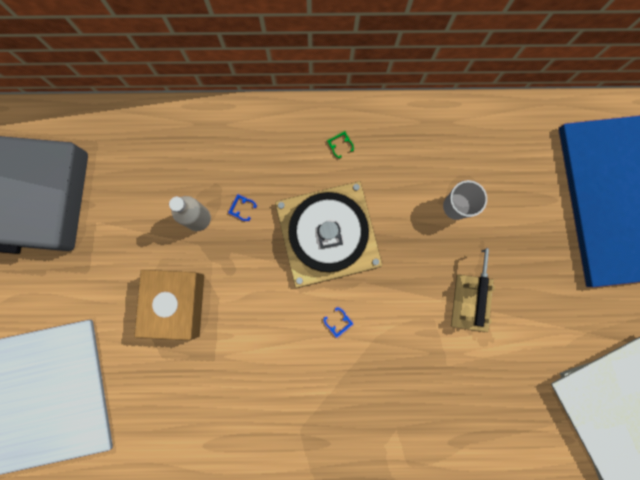

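The pick lies on its rest at about (0.525, -0.28), with the hook away from the robot. In the top view the wheel sits at (328,232), with the dark ring's bar on the robot side at about (330,243). The blue and green rings are decoys.

```bash
cat > b.py <<'E'
from h import *
s=read_state(); R=Ro.from_rotvec(s["orientation"]).as_matrix(); print(s["t"],np.round(R,3).tolist(),s["tool_pos"],s["force"])
d=np.load("pics/top0.npy"); P=cloud("top",d); im=cv2.imread("pics/top0.png").astype(int)
def box(x0,x1,y0,y1,z0,z1): return (P[...,0]>x0)&(P[...,0]<x1)&(P[...,1]>y0)&(P[...,1]<y1)&(P[...,2]>z0)&(P[...,2]<z1)
m=box(.45,.68,-.33,-.23,.045,.08); Q=P[m]
c=Q.mean(0);u=np.linalg.svd(Q-c)[2][0];t=(Q-c)@u;print("pick",len(Q),c,u,t.min(),t.max(),"x",Q[:,0].min(),Q[:,0].max(),np.degrees(np.arctan2(u[1],u[0])))
m=box(.58,.73,-.09,.09,.04,.08)&(im.sum(-1)<250)&(np.hypot(P[...,0]-.657,P[...,1]+.005)<.045)
print("ringdark",m.sum(),P[m].mean(0)); 
m=box(.55,.75,-.1,.1,.012,.024); r=cv2.minAreaRect((P[m][:,:2]*1000).astype(np.float32));print("block",r)
E
python3 b.py
```

```text
1.3 [[0.938, 0.347, -0.0], [0.347, -0.938, 0.0], [-0.0, -0.0, -1.0]] [ 0.20845325 -0.56262667  0.18413295] [-0.42746729 -0.37584672  0.10662264]
pick 825 [ 0.54032976 -0.2748066   0.05978882] [-0.99833225  0.05515716 -0.01704134] -0.13902190585425384 0.05954274430710712 x 0.4808612658996 0.6799632523109488 176.83766350142656
ringdark 84 [ 0.64001497 -0.00125217  0.05787882]
block ((656.7703857421875, -3.2668914794921875), (170.0004119873047, 170.16751098632812), 13.204712867736816)
```

Request:
{"op": "apply_moves", "data": {"commands": [4, 3.5, 0.5, 0, 0, -0.055, 9.3, 4, 3.5, 0.5, 0, 0, -0.055, 9.3, 4, 3.5, 0.5, 0, 0, -0.055, 9.3, 4, 3.5, 0.5, 0, 0, -0.055, 9.3, 4, 3.5, 0.5, 0, 0, -0.055, 9.3, 4, 3.5, 0.5, 0, 0, -0.055, 9.3, 3.5, 3.5, 0.5, 0, 0, -0.055, 9.3, 0, 0, 0, 0, 0, 0, 9.3]}}

```text
t: 2.3
tool_pos: [0.49, -0.3093, 0.2205]
orientation: [3.14, -0.072, 0.003]
force: [-0.0, -0.1, 0.0]
opening: 0.0929
```

```bash
cat > c.py <<'E'
from h import *
import sys
n=sys.argv[1]; qs=sys.argv[2:]
s=read_state(); m=camera_model("wrist"); im,d=read_camera("wrist"); cv2.imwrite(f"pics/{n}.png",im); np.savez(f"pics/{n}.npz",P=cloud("wrist",d,m))
R=Ro.from_rotvec(s["orientation"]).as_matrix(); print(round(s["t"],2),np.round(s["tool_pos"],4),"yaw",np.degrees(np.arctan2(R[1,0],R[0,0])).round(1),"tilt",np.degrees(np.arccos(-R[2,2])).round(1),np.round(s["force"],2),s["opening"])
for q in qs: print(q,[(np.round(w("wrist",r["point"],m),4).tolist(),round(r["conf"],2)) for r in spot_point(q,"wrist")[:3]])
E
python3 c.py w1 pick pick_neck rest rest_seat axle ring_slot
```

```text
2.3 [ 0.49   -0.3093  0.2205] yaw -2.6 tilt 0.1 [-0.03 -0.1   0.03] 0.09290261055161603
pick [([0.5285, -0.2788, 0.0581], 0.94)]
pick_neck [([0.5742, -0.2892, 0.0591], 0.65), ([0.7102, -0.2559, 0.0004], 0.58), ([0.6369, -0.0089, 0.0574], 0.23)]
rest [([0.5182, -0.276, 0.0017], 0.75), ([0.6529, -0.0048, 0.0043], 0.68)]
rest_seat [([0.5222, -0.275, 0.0561], 0.74), ([0.6282, -0.0063, 0.0546], 0.27)]
axle [([0.6575, -0.0074, 0.0528], 0.81)]
ring_slot [([0.6386, -0.0072, 0.061], 0.85), ([0.4777, -0.0245, 0.0073], 0.66)]
```

View pics/w1.png

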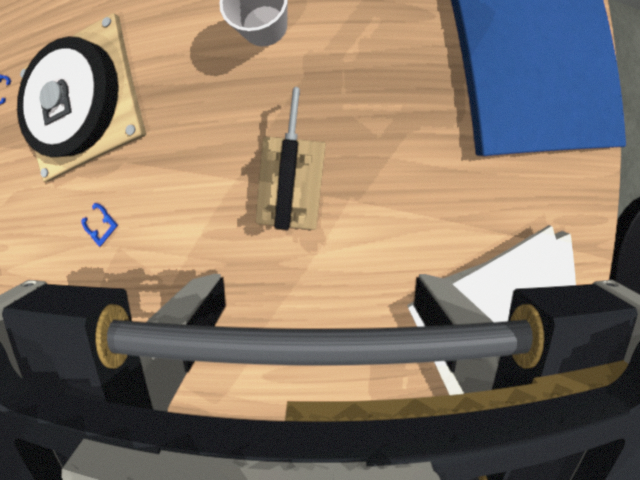

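The wrist view shows the pick at (287,185) in its rest, with the hook end near (296,90).

```bash
cat > d.py <<'E'
from h import *
P=np.load("pics/w1.npz")["P"]; im=cv2.imread("pics/w1.png").astype(int)
def box(x0,x1,y0,y1,z0,z1): return (P[...,0]>x0)&(P[...,0]<x1)&(P[...,1]>y0)&(P[...,1]<y1)&(P[...,2]>z0)&(P[...,2]<z1)
k=box(.45,.65,-.35,-.2,.02,.1)&(im.sum(-1)<130); Q=P[k]
r=cv2.minAreaRect((Q[:,:2]*1000).astype(np.float32)); print("handle",len(Q),r,np.median(Q[:,2]))
c=np.array(r[0])/1000
k=box(.575,.68,-.35,-.2,.04,.075);Q=P[k]; print("shank",len(Q),Q.min(0),Q.max(0),Q[:,0].max(),np.median(Q[:,2]))
A=np.polyfit(Q[:,0],Q[:,1],1);print("shank yaw",np.degrees(np.arctan(A[0])),"tip",Q[np.argsort(Q[:,0])[-8:]].round(4).tolist())
k=box(.44,.61,-.33,-.22,.004,.014); print("base",cv2.minAreaRect((P[k][:,:2]*1000).astype(np.float32)))
E
python3 d.py
```

```text
handle 1265 ((525.789794921875, -278.38787841796875), (14.729969024658203, 86.5662612915039), 80.677978515625) 0.06426334674501358
shank 473 [ 0.57505084 -0.29588964  0.04325825] [ 0.67999523 -0.24372337  0.07497167] 0.6799952261950755 0.059264122811635955
shank yaw 19.119631756837034 tip [[0.6799, -0.2491, 0.0544], [0.6799, -0.2485, 0.051], [0.6799, -0.2487, 0.0579], [0.6799, -0.2687, 0.0646], [0.6799, -0.2513, 0.0497], [0.68, -0.2626, 0.0563], [0.68, -0.2546, 0.0447], [0.68, -0.2635, 0.0489]]
base ((529.5706176757812, -269.2235107421875), (98.31195831298828, 143.3553466796875), 79.24813842773438)
```

Request:
{"op": "apply_moves", "data": {"commands": [1.8, 1.5, -4, 0, 0, -0.06, 9.3, 1.8, 1.6, -4, 0, 0, -0.06, 9.3, 0, 0, 0, 0, 0, 0, 9.3]}}

```text
t: 3.02
tool_pos: [0.5219, -0.2846, 0.1389]
orientation: [3.126, -0.282, 0.003]
force: [-1.2, -0.5, 0.5]
opening: 0.0933
```

```bash
python3 c.py w2 pick pick_neck rest_seat; sed -i 's#^k=box(.575.*##; s#^A=.*##; s#^k=box(.44.*##; s/w1/w2/g' d.py; cat >> d.py <<'E'
a=np.radians(r[2]+90 if r[1][1]>r[1][0] else r[2]); u=np.array([np.cos(a),np.sin(a)]); u*=np.sign(u[0])
X=P[...,:2]-c; l=X@u; t=X@[-u[1],u[0]]
k=(abs(t)<.008)&(l>.05)&(l<.15)&(P[...,2]>.02)&(P[...,2]<.08); print(np.degrees(np.arctan2(u[1],u[0])),k.sum(),np.percentile(l[k],[0,50,95,100]),np.median(P[k][:,2]),np.median(t[k]))
E
python3 d.py
```

```text
3.02 [ 0.5219 -0.2846  0.1389] yaw -10.3 tilt 0.2 [-1.23 -0.48  0.51] 0.09334949588725173
pick [([0.5255, -0.2776, 0.0615], 0.82)]
pick_neck [([0.5699, -0.2868, 0.0582], 0.66)]
rest_seat [([0.5211, -0.2794, 0.0524], 0.59), ([0.6599, -0.0086, 0.0542], 0.42)]
handle 1985 ((526.5423583984375, -278.0797424316406), (14.555072784423828, 86.3619155883789), 80.58977508544922) 0.06434605265994091
-9.41022491455079 521 [0.05010647 0.07308026 0.09370091 0.09638311] 0.059255813487612136 0.0004631755545556768
```

Request:
{"op": "apply_moves", "data": {"commands": [0.4, 0.6, -3.4, 0, 0, 0.015, 9.3, 0, 0, -3.4, 0, 0, 0, 9.3, 0, 0, -2.5, 0, 0, 0, 6, 0, 0, 0, 0, 0, 0, 5], "squeeze": 20}}

```text
t: 3.72
tool_pos: [0.5314, -0.2878, 0.0593]
orientation: [3.115, -0.26, 0.035]
force: [-0.4, -0.3, 0.3]
opening: 0.0778
```

```bash
python3 c.py w3
```

```text
3.73 [ 0.5314 -0.2878  0.0593] yaw -9.5 tilt 1.5 [-0.44 -0.33  0.31] 0.07782062064240793
```

```bash
cat > g.py <<'E'
from h import *
import sys
x,y,z,yaw=map(float,sys.argv[1:5])
s=read_state(); R=Ro.from_rotvec(s["orientation"]); T=Ro.from_euler("z",yaw,degrees=True)*Ro.from_euler("x",180,degrees=True)
print("t",round(s["t"],2),"pos",np.round(s["tool_pos"],4),"F",np.round(s["force"],2),"open",round(s["opening"],4),"d cm",np.round((np.array([x,y,z])-s["tool_pos"])*100,2),"turn",np.round((T*R.inv()).as_rotvec(),3))
E
python3 g.py .5265 -.278 .036 -9.4
```

```text
t 3.77 pos [ 0.5325 -0.2885  0.0611] F [0.26 0.24 0.63] open 0.0735 d cm [-0.6   1.05 -2.51] turn [0.018 0.023 0.003]
```

Request:
{"op": "apply_moves", "data": {"commands": [-0.4, 0.8, 0, 0.02, 0.02, 0, 6, 0, 0, 0, 0, 0, 0, 6]}}

```text
t: 4.03
tool_pos: [0.5302, -0.2818, 0.0654]
orientation: [-3.13, 0.262, -0.011]
force: [-0.5, 0.9, -0.9]
opening: 0.0606
```

```bash
python3 g.py .5265 -.278 .036 -9.4;python3 g.py .5265 -.278 .036 -9.4
```

```text
t 4.03 pos [ 0.5302 -0.2818  0.0654] F [-0.48  0.89 -0.87] open 0.0606 d cm [-0.37  0.38 -2.94] turn [0.    0.007 0.003]
t 4.03 pos [ 0.5302 -0.2818  0.0654] F [-0.48  0.89 -0.87] open 0.0606 d cm [-0.37  0.38 -2.94] turn [0.    0.007 0.003]
```

Request:
{"op": "apply_moves", "data": {"commands": [-0.3, 0.3, -1.5, 0, 0, 0, 5, 0, 0, 0, 0, 0, 0, 5, 0, 0, 0, 0, 0, 0, 5]}}

```text
t: 4.4
tool_pos: [0.5278, -0.279, 0.0506]
orientation: [3.13, -0.261, 0.013]
force: [-0.5, -0.1, 0.5]
opening: 0.0499
```

```bash
python3 g.py .5265 -.278 .036 -9.4
```

```text
t 4.4 pos [ 0.5278 -0.279   0.0506] F [-0.49 -0.08  0.47] open 0.0499 d cm [-0.13  0.1  -1.46] turn [0.001 0.008 0.003]
```

Request:
{"op": "apply_moves", "data": {"commands": [-0.1, 0.1, -1.4, 0, 0.008, 0, 5, 0, 0, 0, 0, 0, 0, 3, 0, 0, 0, 0, 0, 0, 1, 0, 0, 0, 0, 0, 0, 1, 0, 0, 0, 0, 0, 0, 1, 0, 0, 0, 0, 0, 0, 1], "squeeze": 60}}

```text
t: 5.15
tool_pos: [0.5267, -0.2779, 0.0355]
orientation: [3.129, -0.261, -0.0]
force: [0.3, 0.7, -0.9]
opening: 0.0108
```

```bash
python3 g.py .5265 -.278 .036 -9.4
```

```text
t 5.15 pos [ 0.5267 -0.2779  0.0355] F [ 0.3   0.68 -0.9 ] open 0.0108 d cm [-0.02 -0.01  0.05] turn [ 0.001 -0.     0.003]
```

Request:
{"op": "apply_moves", "data": {"commands": [0, 0, 0, 0, 0, 0, 1, 0, 0, 0, 0, 0, 0, 1]}}

```text
t: 5.4
tool_pos: [0.5269, -0.2781, 0.0358]
orientation: [3.129, -0.261, 0.0]
force: [-0.7, 0.1, 0.0]
opening: 0.01
```

```bash
python3 g.py .5265 -.278 .036 -9.4; python3 c.py w4 pick pick_neck
```

```text
t 5.4 pos [ 0.5269 -0.2781  0.0358] F [-0.7   0.05  0.03] open 0.01 d cm [-0.04  0.01  0.02] turn [0.002 0.    0.003]
5.4 [ 0.5269 -0.2781  0.0358] yaw -9.5 tilt 0.1 [-0.7   0.05  0.03] 0.009973482335219755
pick [([0.5255, -0.279, 0.0608], 0.88)]
pick_neck [([0.5696, -0.2846, 0.0553], 0.64)]
```

View pics/w4.png

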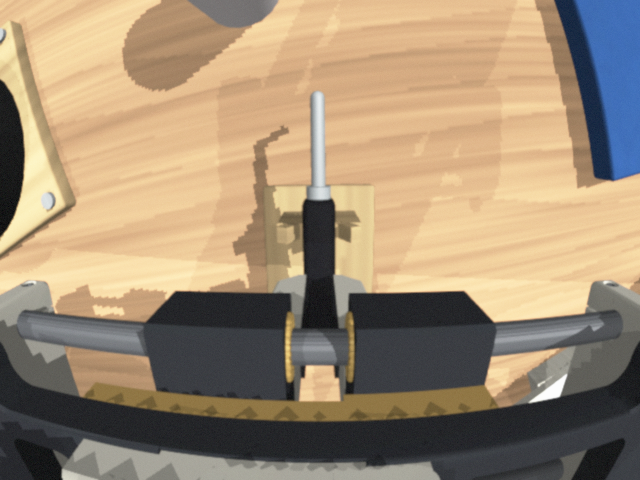

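The handle lies between the fingers at (320,250), but the opening equals the commanded 1 cm. I'll command 0 to see whether they stall on it.

Request:
{"op": "apply_moves", "data": {"commands": [0, 0, 0, 0, 0, 0, 0, 0, 0, 0, 0, 0, 0, 0, 0, 0, 0, 0, 0, 0, 0], "squeeze": 60}}

```text
t: 5.92
tool_pos: [0.5268, -0.278, 0.0357]
orientation: [3.129, -0.261, -0.0]
force: [-0.3, -0.3, -0.7]
opening: 0.0006
```

```bash
python3 c.py w5 pick pick_neck; python3 - <<'E'
import cv2
a=cv2.imread('pics/w5.png')[180:420,200:440]; cv2.imwrite('pics/w5c.png',cv2.resize(a,None,fx=2.5,fy=2.5,interpolation=2))
E
```

```text
5.92 [ 0.5268 -0.278   0.0357] yaw -9.5 tilt 0.1 [-0.33 -0.34 -0.7 ] 0.0005563102405795003
pick [([0.5275, -0.2776, 0.0619], 0.64)]
pick_neck [([0.5686, -0.287, 0.0585], 0.7)]
```

View pics/w5c.png

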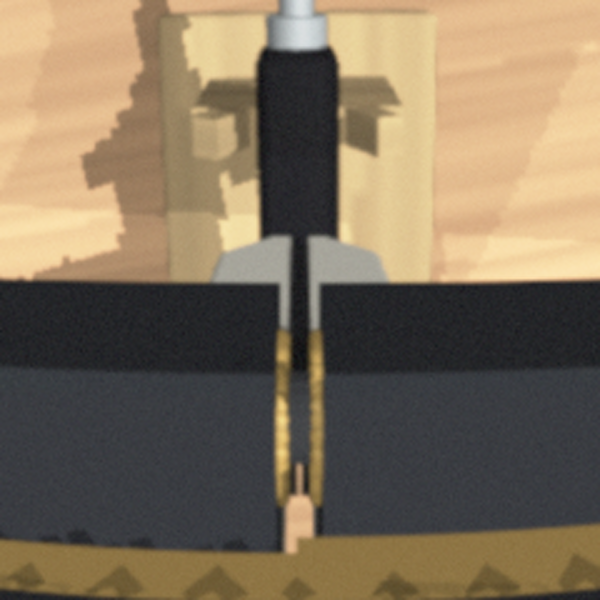

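```bash
python3 - <<'E'
from h import *
P=np.load("pics/w5.npz")["P"]; m=camera_model("wrist"); R=np.array(m["R"]);print("cam",-R.T@np.array(m["t"]),"axis",R[2])
for u,v in [(320,230),(320,260),(320,275),(320,285),(320,300),(300,280),(300,286),(340,280),(340,288),(312,300),(312,320),(320,340),(300,350)]: print(u,v,P[v,u].round(4))
E
```

```text
cam [ 0.59278912 -0.28894332  0.23770155] axis [-0.23908633  0.03806738 -0.97025182]
320 230 [ 0.5555 -0.2834  0.0638]
320 260 [ 0.5408 -0.2809  0.0644]
320 275 [ 0.5334 -0.2797  0.0649]
320 285 [ 0.5344 -0.2798  0.0815]
320 300 [ 0.5299 -0.279   0.0879]
300 280 [ 0.5375 -0.2711  0.0794]
300 286 [ 0.5373 -0.2714  0.0867]
340 280 [ 0.535  -0.289   0.0807]
340 288 [ 0.5349 -0.2884  0.0903]
312 300 [ 0.5367 -0.2769  0.1029]
312 320 [ 0.561  -0.2823  0.1715]
320 340 [ 0.5559 -0.283   0.1709]
300 350 [ 0.5592 -0.2799  0.1795]
```

```bash
python3 - <<'E'
from h import *
for n,tz,tx in [("w1",.2205,.49),("w2",.1389,.5219),("w3",.0593,.5314),("w4",.0358,.5269),("w5",.0357,.5268)]:
    P=np.load(f"pics/{n}.npz")["P"]
    Z=P[250:340]; k=(Z[...,2]>tz-.02)&(Z[...,2]<tz+.15)&(abs(Z[...,0]-tx)<.03)&(abs(Z[...,1]+.28)<.08)
    if n in("w4","w5"): k&=Z[...,2]>.068
    q=Z[k]; print(n,k.sum(), np.percentile(q[:,2]-tz,[0,1,5,20]).round(3), (q[q[:,2]<np.percentile(q[:,2],2)]).mean(0).round(3))
im=cv2.imread("pics/w1.png");P=np.load("pics/w1.npz")["P"]
for v in range(270,340,8): print(v,[P[v,u].round(3).tolist() for u in (205,215,222,430)])
E
```

```text
w1 6837 [0.035 0.037 0.042 0.057] [ 0.493 -0.304  0.258]
w2 13404 [0.035 0.038 0.046 0.067] [ 0.526 -0.283  0.177]
w3 16637 [0.001 0.004 0.005 0.054] [ 0.524 -0.278  0.063]
w4 6572 [0.034 0.039 0.046 0.065] [ 0.535 -0.28   0.075]
w5 5548 [0.035 0.039 0.045 0.059] [ 0.536 -0.28   0.074]
270 [[0.423, -0.166, 0.002], [0.422, -0.179, 0.001], [0.422, -0.188, 0.002], [0.409, -0.443, 0.0]]
278 [[0.502, -0.256, 0.264], [0.501, -0.261, 0.263], [0.5, -0.263, 0.259], [0.497, -0.362, 0.264]]
286 [[0.502, -0.26, 0.274], [0.5, -0.263, 0.27], [0.496, -0.263, 0.26], [0.497, -0.359, 0.274]]
294 [[0.501, -0.262, 0.282], [0.497, -0.263, 0.273], [0.493, -0.263, 0.261], [0.495, -0.357, 0.279]]
302 [[0.5, -0.263, 0.287], [0.494, -0.263, 0.274], [0.489, -0.262, 0.261], [0.494, -0.356, 0.283]]
310 [[0.497, -0.263, 0.289], [0.491, -0.263, 0.276], [0.486, -0.263, 0.265], [0.49, -0.356, 0.284]]
318 [[0.493, -0.263, 0.289], [0.488, -0.263, 0.277], [0.357, -0.179, 0.002], [0.487, -0.356, 0.285]]
326 [[0.522, -0.287, 0.354], [0.346, -0.168, 0.002], [0.346, -0.178, 0.003], [0.52, -0.334, 0.353]]
334 [[0.522, -0.287, 0.357], [0.521, -0.289, 0.356], [0.521, -0.291, 0.356], [0.52, -0.333, 0.357]]
```

The clouds show the fingertips about 37 mm higher than the reported TCP, in every view. The closed fingers are therefore above the handle. I'll open and go lower in stages, watching the force.

Request:
{"op": "apply_moves", "data": {"commands": [0, 0, 0, 0, 0, 0, 5, 0, 0, 0, 0, 0, 0, 5, 0, 0, 0, 0, 0, 0, 5, 0, 0, 0, 0, 0, 0, 5, 0, 0, -1.5, 0, 0, 0, 5, 0, 0, 0, 0, 0, 0, 5], "squeeze": 60}}

```text
t: 6.82
tool_pos: [0.5265, -0.2778, 0.0193]
orientation: [3.13, -0.261, -0.001]
force: [0.4, -0.2, 0.0]
opening: 0.0493
```

```bash
python3 c.py w6; python3 - <<'E'
from h import *
P=np.load("pics/w6.npz")["P"]
for u in (270,275,280,285,290): print(u,[(v,P[v,u].round(3).tolist()) for v in range(255,300,6)])
im,d=read_camera("scene"); cv2.imwrite("pics/s6.png",cv2.resize(im[200:400,60:300],None,fx=3,fy=3,interpolation=2))
E
```

```text
6.83 [ 0.5265 -0.2778  0.0193] yaw -9.5 tilt 0.1 [ 0.42 -0.21  0.01] 0.04928402356628861
270 [(255, [0.537, -0.25, 0.01]), (261, [0.533, -0.249, 0.009]), (267, [0.529, -0.248, 0.008]), (273, [0.526, -0.248, 0.009]), (279, [0.522, -0.247, 0.009]), (285, [0.518, -0.246, 0.009]), (291, [0.514, -0.245, 0.009]), (297, [0.511, -0.245, 0.01])]
275 [(255, [0.536, -0.253, 0.009]), (261, [0.533, -0.252, 0.009]), (267, [0.529, -0.252, 0.01]), (273, [0.525, -0.251, 0.009]), (279, [0.522, -0.25, 0.01]), (285, [0.518, -0.249, 0.009]), (291, [0.514, -0.248, 0.01]), (297, [0.51, -0.248, 0.01])]
280 [(255, [0.536, -0.256, 0.01]), (261, [0.532, -0.255, 0.01]), (267, [0.529, -0.254, 0.009]), (273, [0.525, -0.254, 0.009]), (279, [0.521, -0.253, 0.01]), (285, [0.517, -0.252, 0.01]), (291, [0.514, -0.252, 0.01]), (297, [0.51, -0.251, 0.01])]
285 [(255, [0.535, -0.259, 0.008]), (261, [0.532, -0.258, 0.01]), (267, [0.528, -0.257, 0.009]), (273, [0.524, -0.257, 0.009]), (279, [0.52, -0.256, 0.009]), (285, [0.517, -0.255, 0.009]), (291, [0.513, -0.255, 0.01]), (297, [0.509, -0.254, 0.009])]
290 [(255, [0.535, -0.262, 0.009]), (261, [0.531, -0.261, 0.009]), (267, [0.528, -0.26, 0.009]), (273, [0.524, -0.26, 0.01]), (279, [0.52, -0.259, 0.009]), (285, [0.593, -0.289, 0.221]), (291, [0.513, -0.258, 0.011]), (297, [0.509, -0.257, 0.01])]
```

View pics/s6.png

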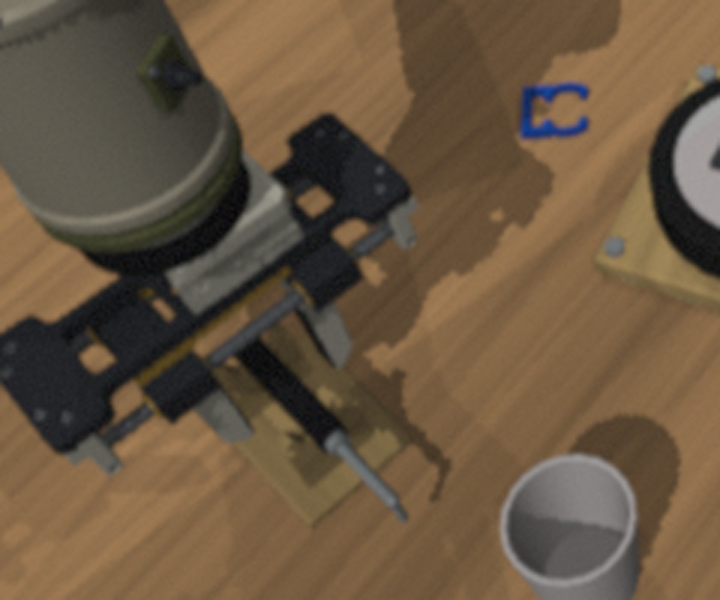

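The scene crop shows the fingers astride the handle, with tips (330,360) and (235,435) only near handle height. That confirms the offset.

Request:
{"op": "apply_moves", "data": {"commands": [0, 0, -1, 0, 0, 0, 5, 0, 0, 0, 0, 0, 0, 5, 0, 0, -0.8, 0, 0, 0, 5, 0, 0, 0, 0, 0, 0, 2, 0, 0, 0, 0, 0, 0, 0, 0, 0, 0, 0, 0, 0, 0, 0, 0, 0, 0, 0, 0, 0], "squeeze": 60}}

```text
t: 7.8
tool_pos: [0.5281, -0.2788, 0.0023]
orientation: [3.128, -0.261, 0.004]
force: [0.4, 0.0, -1.1]
opening: 0.0153
```

```bash
python3 g.py .5265 -.278 .036 -9.4
```

```text
t 7.8 pos [ 0.5281 -0.2788  0.0023] F [ 0.41  0.04 -1.09] open 0.0153 d cm [-0.16  0.08  3.37] turn [0.003 0.002 0.003]
```

Request:
{"op": "apply_moves", "data": {"commands": [0, 0, 2, 0, 0, 0, 0, 0, 0, 3, 0, 0, 0, 0, 0, 0, 3.5, 0, 0, 0, 0, 0, 0, 0, 0, 0, 0, 0, 0, 0, 0, 0, 0, 0, 0]}}

```text
t: 8.43
tool_pos: [0.528, -0.2788, 0.0937]
orientation: [3.127, -0.261, 0.006]
force: [-0.2, -0.3, -1.3]
opening: 0.0157
```

Request:
{"op": "apply_moves", "data": {"commands": [-0.6, 4, 0, 0, 0, 0.06, 0, -0.6, 4, 0, 0, 0, 0.06, 0, -0.6, 4, 0, 0, 0, 0.06, 0, -0.6, 4, 0, 0, 0, 0.06, 0, -0.6, 4, 0, 0, 0, 0.06, 0, 0, 2, 0, 0, 0, 0.06, 0, 0, 0, 0, 0, 0, 0, 0, 0, 0, 0, 0, 0, 0, 0]}}

```text
t: 9.43
tool_pos: [0.4898, -0.0514, 0.0843]
orientation: [-3.124, -0.317, 0.014]
force: [-0.2, -0.2, -1.5]
opening: 0.0156
```

```bash
python3 g.py .50 -.036 .08 11; python3 c.py w7 axle ring_slot pull_bar ring pick pick_neck
```

```text
t 9.43 pos [ 0.4898 -0.0514  0.0843] F [-0.23 -0.17 -1.47] open 0.0156 d cm [ 1.02  1.54 -0.43] turn [-0.001 -0.009 -0.01 ]
9.43 [ 0.4898 -0.0514  0.0843] yaw 11.6 tilt 0.5 [-0.23 -0.17 -1.47] 0.015615934291275411
axle []
ring_slot [([0.479, -0.0294, 0.0079], 0.63), ([0.6402, -0.0122, 0.0599], 0.57)]
pull_bar [([0.6308, -0.008, 0.0564], 0.96)]
ring []
pick [([0.4882, -0.0546, 0.1423], 0.85)]
pick_neck [([0.5324, -0.0461, 0.141], 0.64)]
```

View pics/w7.png

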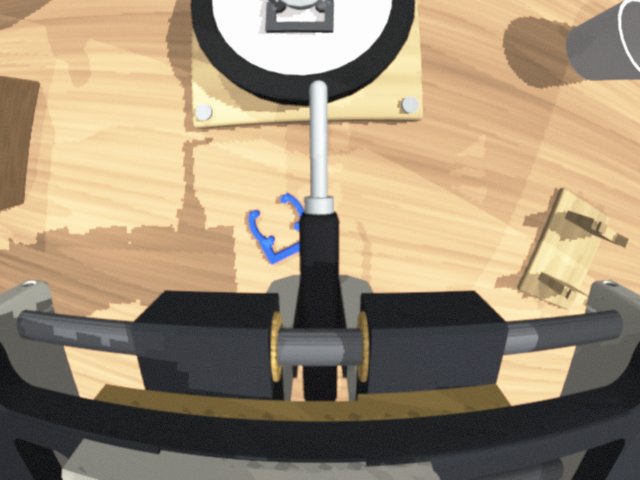

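Wrist view: the pick is held straight, its tip at (318,85). The ring's bar at (267–333,28) is nearly perpendicular to the pick. The cap is cut off at the top edge.

```bash
cat > e.py <<'E'
from h import *
import sys
n=sys.argv[1]
P=np.load(f"pics/{n}.npz")["P"]; im=cv2.imread(f"pics/{n}.png").astype(int); S=im.sum(-1)
s=read_state(); R=Ro.from_rotvec(s["orientation"]).as_matrix(); yaw=np.arctan2(R[1,0],R[0,0])
C=np.array([.657,-.0045]); D=P[...,:2]-C; rr=np.hypot(D[...,0],D[...,1])
f=(rr<.05)&(S>480)&(abs(P[...,2]-.052)<.008); print("face z",np.median(P[f][:,2]),f.sum())
t=(abs(np.hypot(D[...,0],D[...,1])-.065)<.02)&(P[...,2]>.03)&(P[...,2]<.07)
k=(rr<.045)&(S<330)&(P[...,2]>.05)&(P[...,2]<.064); Q=P[k]
print("ring px",k.sum()); u=np.array([np.cos(yaw),np.sin(yaw)]);v=np.array([-u[1],u[0]])
l=D@u; tt=D@v
b=k&(l<-.02)&(l>-.034); q=P[b][:,:2]; c=q.mean(0); a=np.linalg.svd(q-c)[2][0]; a*=np.sign(a[1])
print("bar",b.sum(),c,"l",np.percentile(l[b],[2,50,98]),"t",np.percentile(tt[b],[0,2,50,98,100]),"ring yaw",np.degrees(np.arctan2(-a[0],a[1])),"z",np.median(P[b][:,2]))
cp=(rr<.022)&(P[...,2]>.0615)&(P[...,2]<.07)&(S>200); print("cap",cp.sum(), cv2.minEnclosingCircle((P[cp][:,:2]*1000).astype(np.float32)) if cp.sum()>20 else None, np.median(P[cp][:,2]) if cp.sum() else None)
tp=s["tool_pos"]; X=P[...,:2]-tp[:2]; L=X@u; T=X@v; H=tp[2]+.0375+.019
for zlo,zhi,l0,l1,nm in [(-.02,.02,.048,.13,"shank"),(-.03,.02,.015,.044,"handle")]:
    h=(abs(T)<.012)&(L>l0)&(L<l1)&(P[...,2]>H+zlo)&(P[...,2]<H+zhi)&((P[...,2]>.068))
    A=np.polyfit(L[h],P[h][:,2],1); B=np.polyfit(L[h],T[h],1); print(nm,h.sum(),"L",np.percentile(L[h],[0,2,98,100]),"z fit slope,at0",A,"T",B, "zmed",np.median(P[h][:,2]))
E
python3 e.py w7
```

```text
face z 0.0533760684070377 5785
ring px 1067
bar 711 [ 0.63013207 -0.00994195] l [-0.03078972 -0.02791206 -0.02058459] t [-0.02042266 -0.01972928  0.0003404   0.01941704  0.02022962] ring yaw 10.720288853871185 z 0.05918625626166161
cap 244 ((645.5856323242188, -7.191790580749512), 12.076053619384766) 0.06633366913086353
shank 2066 L [0.04800108 0.0484245  0.09306933 0.09504011] z fit slope,at0 [-0.01868335  0.14174365] T [6.71744598e-03 3.59073449e-05] zmed 0.1405315963465488
handle 2875 L [0.01500978 0.01565389 0.04317064 0.04397867] z fit slope,at0 [-0.06745645  0.14749543] T [ 0.00652331 -0.00012242] zmed 0.14579303457762116
```

Request:
{"op": "apply_moves", "data": {"commands": [2.5, 1.2, 0, 0, 0, -0.01, 0, 2, 1, -1, 0, 0, -0.005, 0, 0, 0, 0, 0, 0, 0, 0, 0, 0, 0, 0, 0, 0, 0]}}

```text
t: 10.28
tool_pos: [0.5364, -0.0308, 0.0755]
orientation: [-3.127, -0.289, 0.011]
force: [1.1, -0.7, -1.1]
opening: 0.0157
```

```bash
python3 g.py .5452 -.026 .055 10.7
```

```text
t 10.28 pos [ 0.5364 -0.0308  0.0755] F [ 1.11 -0.71 -1.13] open 0.0157 d cm [ 0.88  0.48 -2.05] turn [-0.    -0.007  0.002]
```

Request:
{"op": "apply_moves", "data": {"commands": [0.4, 0.2, -0.8, 0, -0.006, 0, 0, 0.4, 0.2, -0.8, 0, 0, 0, 0, 0, 0, 0, 0, 0, 0, 0, 0, 0, 0, 0, 0, 0, 0]}}

```text
t: 10.78
tool_pos: [0.5439, -0.0274, 0.0587]
orientation: [3.128, 0.288, -0.001]
force: [0.1, 1.8, -2.0]
opening: 0.0153
```

```bash
python3 g.py .5452 -.026 .055 10.7; python3 c.py w8 axle ring_slot pull_bar; python3 e.py w8; python3 -c "
import cv2
a=cv2.imread('pics/w8.png')[20:180,220:420]; cv2.imwrite('pics/w8c.png',cv2.resize(a,None,fx=3.5,fy=3.5,interpolation=2))"
```

```text
t 10.78 pos [ 0.5439 -0.0274  0.0587] F [ 0.13  1.82 -1.97] open 0.0153 d cm [ 0.13  0.14 -0.37] turn [ 0.    -0.001  0.003]
10.78 [ 0.5439 -0.0274  0.0587] yaw 10.5 tilt 0.0 [ 0.13  1.82 -1.97] 0.015267635283225162
axle [([0.6594, -0.0046, 0.0529], 0.63)]
ring_slot [([0.6398, -0.0103, 0.062], 0.63)]
pull_bar [([0.6287, -0.0095, 0.0569], 0.82)]
face z 0.05338575710304614 15745
ring px 1940
bar 792 [ 0.63103347 -0.00966416] l [-0.0303197  -0.02690634 -0.02036124] t [-0.02131631 -0.02063177  0.0044367   0.01948498  0.02009708] ring yaw 10.881336762034167 z 0.05936892735114569
cap 2883 ((657.1012573242188, -5.025270938873291), 17.154632568359375) 0.06682927541942484
shank 2051 L [0.04802162 0.04836995 0.09291847 0.09499483] z fit slope,at0 [-0.00952526  0.11599569] T [ 0.00654009 -0.00014692] zmed 0.11541921786014313
handle 2873 L [0.01502476 0.01570867 0.04321785 0.04399459] z fit slope,at0 [-0.05861086  0.1218316 ] T [ 0.00602652 -0.00028793] zmed 0.12040561380820419
```

View pics/w8c.png

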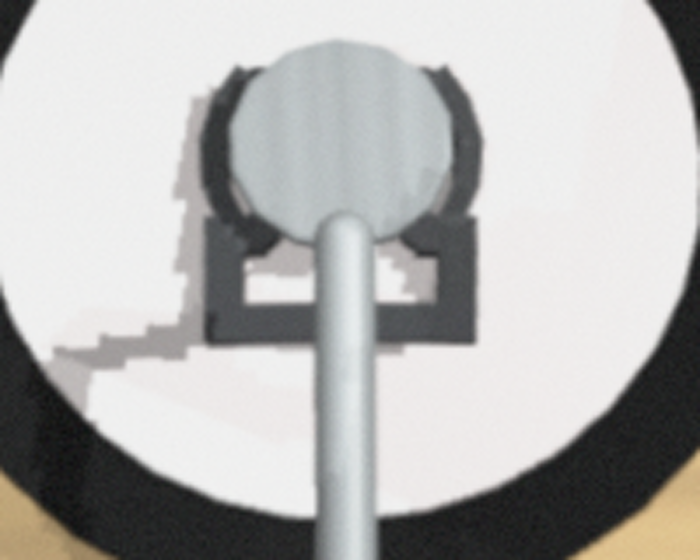

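The crop shows the hook end at (345,215), just over the cap's edge. The slot spans (245–440, 250–305) in the crop, and the bar sits squarely across the shank. Aligning and lowering.

Request:
{"op": "apply_moves", "data": {"commands": [0.3, 0.1, -0.8, 0, 0, 0.004, 0, 0, 0, 0, 0, 0, 0, 0, 0, 0, -0.8, 0, 0, 0, 0, 0, 0, 0, 0, 0, 0, 0, 0, 0, 0, 0, 0, 0, 0]}}

```text
t: 11.6
tool_pos: [0.5472, -0.0263, 0.0416]
orientation: [3.128, 0.295, -0.001]
force: [-0.7, -0.1, -0.9]
opening: 0.0153
```

```bash
python3 g.py .5466 -.0266 .042 10.8; python3 c.py w9; python3 e.py w9|egrep "cap|shank|bar"
```

```text
t 11.6 pos [ 0.5472 -0.0263  0.0416] F [-0.66 -0.11 -0.9 ] open 0.0153 d cm [-0.06 -0.03  0.04] turn [ 0.    -0.     0.001]
11.6 [ 0.5472 -0.0263  0.0416] yaw 10.8 tilt 0.0 [-0.66 -0.11 -0.9 ] 0.015272494011831962
bar 1005 [ 0.63118075 -0.00981718] l [-0.03034402 -0.02671038 -0.020335  ] t [-0.02124888 -0.02061235  0.00432514  0.01959587  0.02020918] ring yaw 10.758655318117418 z 0.05945495400252637
cap 3444 ((657.50830078125, -4.15162467956543), 17.996089935302734) 0.06682312259672468
shank 2071 L [0.04803523 0.04856715 0.0933228  0.09532965] z fit slope,at0 [-0.01208681  0.09923429] T [ 0.00625426 -0.00022692] zmed 0.0984735021669415
```

Request:
{"op": "apply_moves", "data": {"commands": [-0.05, -0.03, 0, 0, 0, 0, 0, 0, 0, 0, 0, 0, 0, 0, 0, 0, -0.4, 0, 0, 0, 0, 0, 0, 0, 0, 0, 0, 0]}}

```text
t: 12.15
tool_pos: [0.5468, -0.0267, 0.0377]
orientation: [3.128, 0.294, 0.0]
force: [0.0, 0.4, -1.1]
opening: 0.0156
```

```bash
python3 g.py .5466 -.0266 .042 10.8
```

```text
t 12.15 pos [ 0.5468 -0.0267  0.0377] F [ 0.    0.37 -1.12] open 0.0156 d cm [-0.02  0.01  0.43] turn [0.    0.    0.001]
```

Request:
{"op": "apply_moves", "data": {"commands": [0, 0, -0.2, 0, 0, 0, 0, 0, 0, 0, 0, 0, 0, 0]}}

```text
t: 12.4
tool_pos: [0.5468, -0.0266, 0.0355]
orientation: [3.128, 0.295, -0.0]
force: [-0.7, -1.0, -0.8]
opening: 0.0157
```

```bash
python3 g.py .5466 -.0266 .042 10.8
```

```text
t 12.4 pos [ 0.5468 -0.0266  0.0355] F [-0.69 -1.05 -0.82] open 0.0157 d cm [-0.02  0.    0.65] turn [ 0.    -0.     0.001]
```

Request:
{"op": "apply_moves", "data": {"commands": [0, 0, -0.2, 0, 0, 0, 0, 0, 0, 0, 0, 0, 0, 0]}}

```text
t: 12.65
tool_pos: [0.5468, -0.0266, 0.0334]
orientation: [3.128, 0.295, -0.0]
force: [-0.5, 0.3, -0.1]
opening: 0.0154
```

Request:
{"op": "apply_moves", "data": {"commands": [0, 0, -0.2, 0, 0, 0, 0, 0, 0, 0, 0, 0, 0, 0]}}

```text
t: 12.9
tool_pos: [0.5468, -0.0266, 0.0312]
orientation: [3.128, 0.295, -0.0]
force: [-0.6, -0.2, -1.3]
opening: 0.0153
```

Request:
{"op": "apply_moves", "data": {"commands": [0, 0, -0.2, 0, 0, 0, 0, 0, 0, 0, 0, 0, 0, 0]}}

```text
t: 13.15
tool_pos: [0.5469, -0.0266, 0.0291]
orientation: [3.128, 0.295, 0.0]
force: [-0.9, 0.8, -1.3]
opening: 0.0152
```

Request:
{"op": "apply_moves", "data": {"commands": [0, 0, -0.1, 0, 0, 0, 0, 0, 0, 0, 0, 0, 0, 0]}}

```text
t: 13.4
tool_pos: [0.5468, -0.0266, 0.028]
orientation: [3.128, 0.295, 0.0]
force: [-0.5, 0.7, -1.4]
opening: 0.0156
```

Request:
{"op": "apply_moves", "data": {"commands": [0, 0, -0.1, 0, 0, 0, 0, 0, 0, 0, 0, 0, 0, 0]}}

```text
t: 13.65
tool_pos: [0.5469, -0.0266, 0.027]
orientation: [3.128, 0.295, 0.0]
force: [-0.3, -0.2, -1.3]
opening: 0.0154
```

Request:
{"op": "apply_moves", "data": {"commands": [0, 0, -0.06, 0, 0, 0, 0, 0, 0, 0, 0, 0, 0, 0]}}

```text
t: 13.9
tool_pos: [0.5469, -0.0267, 0.0264]
orientation: [3.128, 0.295, 0.0]
force: [-0.7, -0.8, -1.6]
opening: 0.0151
```

Request:
{"op": "apply_moves", "data": {"commands": [-0.2, -0.04, 0, 0, 0, 0, 0, 0, 0, 0, 0, 0, 0, 0]}}

```text
t: 14.15
tool_pos: [0.5452, -0.0271, 0.0266]
orientation: [3.127, 0.295, 0.001]
force: [-0.2, 0.4, -1.6]
opening: 0.0157
```

Request:
{"op": "apply_moves", "data": {"commands": [-0.2, -0.04, 0, 0, 0, 0, 0, 0, 0, 0, 0, 0, 0, 0]}}

```text
t: 14.4
tool_pos: [0.5442, -0.0272, 0.0272]
orientation: [3.128, 0.295, 0.005]
force: [2.1, 1.1, -1.4]
opening: 0.0153
```

Request:
{"op": "apply_moves", "data": {"commands": [-0.2, -0.04, -0.05, 0, 0, 0, 0, -0.15, -0.03, -0.03, 0, 0, 0, 0]}}

```text
t: 14.65
tool_pos: [0.5427, -0.0274, 0.0273]
orientation: [-3.128, -0.295, -0.012]
force: [6.4, 2.6, -2.4]
opening: 0.0155
```

```bash
python3 g.py .5466 -.0266 .0264 10.8
```

```text
t 14.65 pos [ 0.5427 -0.0274  0.0273] F [ 6.4   2.64 -2.4 ] open 0.0155 d cm [ 0.39  0.08 -0.09] turn [-0.001  0.008  0.   ]
```

Request:
{"op": "apply_moves", "data": {"commands": [-0.2, -0.04, -0.05, 0, 0.006, 0, 0, -0.2, -0.04, 0, 0, 0, 0, 0]}}

```text
t: 14.9
tool_pos: [0.5415, -0.0274, 0.0281]
orientation: [-3.126, -0.296, -0.012]
force: [7.3, 3.3, -2.8]
opening: 0.0159
```

Request:
{"op": "apply_moves", "data": {"commands": [-0.2, -0.04, -0.05, 0, 0.006, 0, 0, -0.2, -0.04, 0, 0, 0, 0, 0]}}

```text
t: 15.15
tool_pos: [0.5407, -0.0277, 0.0292]
orientation: [-3.126, -0.296, -0.014]
force: [7.6, 2.4, -2.4]
opening: 0.0154
```

Request:
{"op": "apply_moves", "data": {"commands": [-0.1, -0.02, -0.2, 0, 0.01, 0, 0, -0.1, -0.02, -0.2, 0, 0.005, 0, 0]}}

```text
t: 15.4
tool_pos: [0.5398, -0.0279, 0.0259]
orientation: [-3.125, -0.297, 0.006]
force: [3.9, 2.1, 1.4]
opening: 0.0154
```

```bash
python3 g.py .5466 -.0266 .0264 10.8; python3 c.py w10; python3 e.py w10|egrep "cap|shank|bar|hand"; python3 -c "
import cv2
a=cv2.imread('pics/w10.png')[20:180,220:420]; cv2.imwrite('pics/w10c.png',cv2.resize(a,None,fx=3.5,fy=3.5,interpolation=2))"
```

```text
t 15.4 pos [ 0.5398 -0.0279  0.0259] F [3.86 2.08 1.39] open 0.0154 d cm [0.68 0.13 0.05] turn [-0.003 -0.004 -0.001]
15.4 [ 0.5398 -0.0279  0.0259] yaw 10.8 tilt 0.3 [3.86 2.08 1.39] 0.015353259172398376
bar 1328 [ 0.62925855 -0.00967055] l [-0.03382961 -0.02974417 -0.02024498] t [-0.02101741 -0.02043094  0.0045743   0.02018332  0.02083893] ring yaw 11.77455850719234 z 0.059527963745710594
cap 4254 ((654.8391723632812, -5.393813133239746), 21.599353790283203) 0.06681569412751717
shank 2323 L [0.04800154 0.04854803 0.12271577 0.12944167] z fit slope,at0 [-0.13852363  0.09233907] T [-0.00454173  0.00045113] zmed 0.0831150422433056
handle 2903 L [0.01500156 0.01563652 0.04324935 0.04393658] z fit slope,at0 [-0.04854706  0.088991  ] T [ 0.00800778 -0.0004965 ] zmed 0.08784163613515257
```

View pics/w10c.png

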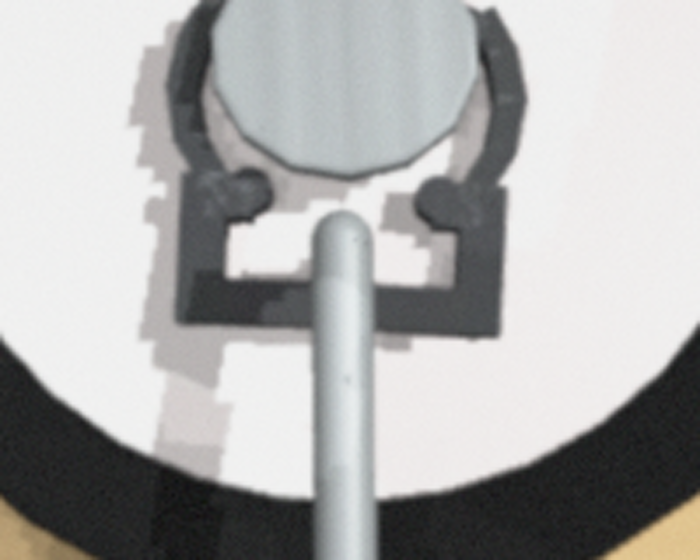

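The crop shows the ring drawn about 4–5 mm off, with the shank at x≈343 centred on the bar. Continuing, with a small downward bias.

Request:
{"op": "apply_moves", "data": {"commands": [-0.25, -0.05, -0.06, 0, 0, 0, 0, -0.2, -0.04, -0.06, 0, 0, 0, 0]}}

```text
t: 15.7
tool_pos: [0.5383, -0.0287, 0.0258]
orientation: [-3.125, -0.297, -0.003]
force: [8.0, 2.0, -1.7]
opening: 0.0152
```

Request:
{"op": "apply_moves", "data": {"commands": [-0.25, -0.05, -0.08, 0, 0.003, 0, 0, -0.2, -0.04, -0.08, 0, 0.003, 0, 0]}}

```text
t: 15.95
tool_pos: [0.5369, -0.0296, 0.0256]
orientation: [-3.125, -0.296, -0.003]
force: [7.4, 1.6, -0.9]
opening: 0.0154
```

Request:
{"op": "apply_moves", "data": {"commands": [-0.2, -0.04, -0.1, 0, 0.003, 0, 0, -0.2, -0.04, -0.1, 0, 0.003, 0, 0]}}

```text
t: 16.2
tool_pos: [0.5362, -0.0302, 0.0252]
orientation: [-3.125, -0.296, -0.005]
force: [8.0, 1.7, -1.3]
opening: 0.0151
```

Request:
{"op": "apply_moves", "data": {"commands": [-0.2, -0.04, -0.06, 0, 0.002, 0, 0, -0.2, -0.04, -0.04, 0, 0.002, 0, 0]}}

```text
t: 16.45
tool_pos: [0.5351, -0.0308, 0.0256]
orientation: [-3.125, -0.296, -0.008]
force: [7.0, 2.0, -1.8]
opening: 0.0153
```

Request:
{"op": "apply_moves", "data": {"commands": [-0.25, -0.05, -0.04, 0, 0.002, 0, 0, -0.25, -0.05, -0.04, 0, 0.002, 0, 0]}}

```text
t: 16.7
tool_pos: [0.5316, -0.0319, 0.0255]
orientation: [-3.125, -0.296, -0.006]
force: [4.8, 1.6, -1.1]
opening: 0.0156
```

Request:
{"op": "apply_moves", "data": {"commands": [-0.25, -0.05, -0.04, 0, 0.002, 0, 0, -0.25, -0.05, -0.04, 0, 0.002, 0, 0]}}

```text
t: 16.95
tool_pos: [0.5268, -0.0331, 0.0251]
orientation: [-3.125, -0.296, -0.001]
force: [2.1, -0.2, 1.5]
opening: 0.0152
```

Request:
{"op": "apply_moves", "data": {"commands": [-0.25, -0.05, 0, 0, 0, 0, 0, -0.25, -0.05, 0, 0, 0, 0, 0, 0, 0, 0, 0, 0, 0, 0]}}

```text
t: 17.32
tool_pos: [0.5196, -0.0345, 0.0243]
orientation: [-3.125, -0.296, 0.004]
force: [-0.2, 0.6, 1.3]
opening: 0.0156
```

Request:
{"op": "apply_moves", "data": {"commands": [-0.3, -0.06, 0, 0, 0, 0, 0, -0.3, -0.06, 0, 0, 0, 0, 0, 0, 0, 0, 0, 0, 0, 0]}}

```text
t: 17.7
tool_pos: [0.5131, -0.0359, 0.0244]
orientation: [-3.125, -0.296, 0.005]
force: [-0.7, -0.0, 1.4]
opening: 0.0152
```

Request:
{"op": "apply_moves", "data": {"commands": [-0.3, -0.06, 0, 0, 0, 0, 0, 0, 0, 0, 0, 0, 0, 0, 0, 0, 0, 0, 0, 0, 0]}}

```text
t: 18.08
tool_pos: [0.5095, -0.0366, 0.0244]
orientation: [-3.125, -0.296, 0.006]
force: [-0.8, 0.0, 2.0]
opening: 0.0157
```

```bash
python3 g.py .5466 -.0266 .0264 10.8; python3 c.py w11 ring pull_bar ; python3 -c "
import cv2
a=cv2.imread('pics/w11.png')[0:200,200:440]; cv2.imwrite('pics/w11c.png',cv2.resize(a,None,fx=2.5,fy=2.5,interpolation=2))"
```

```text
t 18.07 pos [ 0.5095 -0.0366  0.0244] F [-0.77  0.01  1.96] open 0.0157 d cm [3.71 1.   0.2 ] turn [-0.002 -0.004 -0.   ]
18.07 [ 0.5095 -0.0366  0.0244] yaw 10.8 tilt 0.2 [-0.77  0.01  1.96] 0.015701962244310922
ring [([0.5102, -0.038, 0.0814], 0.43), ([0.6024, -0.0211, 0.0585], 0.23)]
pull_bar [([0.595, -0.0206, 0.0548], 0.95)]
```

View pics/w11c.png

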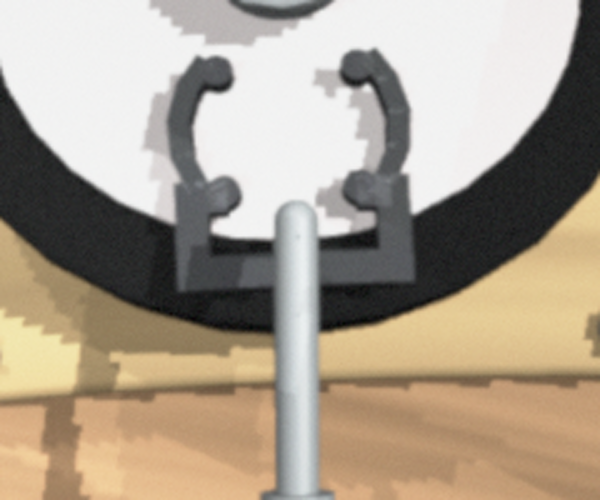

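The ring is off and clear of the cap, lying flat with its origin about 37 mm from the axle. Lifting the hook straight up and out.

Request:
{"op": "apply_moves", "data": {"commands": [0.08, 0.02, 0.2, 0, 0, 0, 0, 0, 0, 0.5, 0, 0, 0, 0, 0, 0, 0.5, 0, 0, 0, 0, 0, 0, 2, 0, 0, 0, 0, 0, 0, 3, 0, 0, 0, 0, 0, 0, 0, 0, 0, 0, 0]}}

```text
t: 18.98
tool_pos: [0.5088, -0.036, 0.0875]
orientation: [-3.124, -0.296, 0.011]
force: [0.2, -0.0, -0.8]
opening: 0.0154
```

```bash
python3 g.py .528 -.2788 .09 -9.5; python3 c.py w12 ring pull_bar; python3 e.py w12; python3 - <<'E'
from h import *
P=np.load("pics/w12.npz")["P"]; S=cv2.imread("pics/w12.png").astype(int).sum(-1)
u=np.array([.9823,.1874]); v=np.array([-u[1],u[0]]); D=P[...,:2]-[.657,-.005]; l=D@u;t=D@v
k=(S<330)&(P[...,2]>.056)&(P[...,2]<.066)&(l<-.018)&(l>-.08)&(abs(t)<.035)
print(k.sum(),np.percentile(l[k],[0,2,98,100]),np.percentile(t[k],[0,2,98,100]),np.percentile(P[k][:,2],[5,50,95]))
A=np.c_[P[k][:,:2]-P[k][:,:2].mean(0),np.ones(k.sum())]; print("plane",np.linalg.lstsq(A,P[k][:,2],rcond=None)[0])
E
```

```text
t 18.98 pos [ 0.5088 -0.036   0.0875] F [ 0.23 -0.01 -0.85] open 0.0154 d cm [  1.92 -24.28   0.25] turn [-0.004 -0.007 -0.355]
18.98 [ 0.5088 -0.036   0.0875] yaw 10.8 tilt 0.4 [ 0.23 -0.01 -0.85] 0.015356277957456112
ring []
pull_bar [([0.5949, -0.019, 0.0567], 0.95)]
face z 0.053378059693453966 9574
ring px 365
bar 257 [ 0.62926817 -0.01289152] l [-0.03377352 -0.02863659 -0.02443993] t [-0.02268978 -0.02203452 -0.01289599  0.01711208  0.01772223] ring yaw 11.689783731096709 z 0.059282288587050494
cap 1957 ((656.475341796875, -5.658247470855713), 16.94765853881836) 0.06681411140171588
shank 2300 L [0.0480048  0.04859316 0.0961125  0.09816214] z fit slope,at0 [-0.03617654  0.14654822] T [ 0.00970369 -0.00170653] zmed 0.1439466479213554
handle 2844 L [0.01500687 0.01575092 0.04342603 0.04399775] z fit slope,at0 [-0.01517141  0.14947321] T [ 0.00235575 -0.00148837] zmed 0.14912395889983093
1364 [-0.06834509 -0.06774583 -0.0257353  -0.02351578] [-0.02412421 -0.0228353   0.01813307  0.01950223] [0.05802614 0.05938166 0.06063767]
plane [-0.00453551 -0.00017874  0.05937357]
```

Ring is flat, with its origin about 38 mm out. Carrying the pick back to the rest.

Request:
{"op": "apply_moves", "data": {"commands": [0.3, -4, 0, 0, 0, -0.055, 0, 0.3, -4, 0, 0, 0, -0.055, 0, 0.3, -4, 0, 0, 0, -0.055, 0, 0.3, -4, 0, 0, 0, -0.055, 0, 0.2, -4, 0, 0, 0, -0.055, 0, 0, -1.5, 0, 0, 0, -0.04, 0, 0, 0, 0, 0, 0, 0, 0, 0, 0, 0, 0, 0, 0, 0]}}

```text
t: 20.12
tool_pos: [0.5125, -0.2513, 0.0709]
orientation: [-3.118, 0.207, 0.043]
force: [-0.8, 0.2, -0.7]
opening: 0.0156
```

```bash
python3 g.py .5242 -.278 .05 -9.5; python3 c.py w13 rest_seat pick pick_neck
```

```text
t 20.12 pos [ 0.5125 -0.2513  0.0709] F [-0.75  0.15 -0.69] open 0.0156 d cm [ 1.17 -2.67 -2.09] turn [-0.019 -0.026 -0.033]
20.12 [ 0.5125 -0.2513  0.0709] yaw -7.6 tilt 1.9 [-0.75  0.15 -0.69] 0.015638319688047585
rest_seat [([0.5205, -0.278, 0.0585], 0.69)]
pick [([0.5157, -0.254, 0.1289], 0.82)]
pick_neck [([0.5584, -0.2593, 0.1249], 0.57)]
```

Request:
{"op": "apply_moves", "data": {"commands": [0.6, -1.3, 0, -0.019, -0.026, -0.033, 0, 0.6, -1.3, 0, 0, 0, 0, 0, 0, 0, 0, 0, 0, 0, 0, 0, 0, 0, 0, 0, 0, 0]}}

```text
t: 20.82
tool_pos: [0.5266, -0.2791, 0.0725]
orientation: [3.128, -0.261, 0.007]
force: [0.5, -0.3, -1.3]
opening: 0.0155
```

```bash
python3 g.py .5242 -.278 .05 -9.5; python3 c.py w13; python3 e.py w13 | egrep "shank|hand"; sed -i 's/w2/w13/;s/-.2,.02,.1)/-.2,.1,.16)/' d.py; python3 d.py
```

```text
t 20.82 pos [ 0.5266 -0.2791  0.0725] F [ 0.46 -0.26 -1.33] open 0.0155 d cm [-0.24  0.11 -2.25] turn [0.003 0.004 0.001]
20.82 [ 0.5266 -0.2791  0.0725] yaw -9.5 tilt 0.3 [ 0.46 -0.26 -1.33] 0.015477166402544752
handle 1703 ((560.9740600585938, -280.96710205078125), (7.390949726104736, 43.57596206665039), 81.37893676757812) 0.13422580248804422e.py:12: RuntimeWarning: Mean of empty slice.
  b=k&(l<-.02)&(l>-.034); q=P[b][:,:2]; c=q.mean(0); a=np.linalg.svd(q-c)[2][0]; a*=np.sign(a[1])
  ret = um.true_divide(
Traceback (most recent call last):
  File "e.py", line 13, in <module>
    print("bar",b.sum(),c,"l",np.percentile(l[b],[2,50,98]),"t",np.percentile(tt[b],[0,2,50,98,100]),"ring yaw",np.degrees(np.arctan2(-a[0],a[1])),"z",np.median(P[b][:,2]))
                              ~~~~~~~~~~~~~^^^^^^^^^^^^^^^^
IndexError: index -1 is out of bounds for axis 0 with size 0
Traceback (most recent call last):
  File "d.py", line 12, in <module>
    k=(abs(t)<.008)&(l>.05)&(l<.15)&(P[...,2]>.02)&(P[...,2]<.08); print(np.degrees(np.arctan2(u[1],u[0])),k.sum(),np.percentile(l[k],[0,50,95,100]),np.median(P[k][:,2]),np.median(t[k]))
                                                                                                                   ~~~~~~~~~~~~~^^^^^^^^^^^^^^^^^^^^
IndexError: index -1 is out of bounds for axis 0 with size 0
```

Request:
{"op": "apply_moves", "data": {"commands": [-0.2, 0.1, -1.5, 0, 0, 0, 0, 0, 0, 0, 0, 0, 0, 0, 0, 0, -1.5, 0, 0, 0, 0, 0, 0, 0, 0, 0, 0, 0, 0, 0, 0, 0, 0, 0, 0]}}

```text
t: 21.5
tool_pos: [0.5236, -0.2771, 0.0391]
orientation: [3.129, -0.26, 0.004]
force: [-0.6, 0.2, -0.3]
opening: 0.0155
```

```bash
python3 g.py .5244 -.278 .003 -9.5
```

```text
t 21.5 pos [ 0.5236 -0.2771  0.0391] F [-0.63  0.23 -0.32] open 0.0155 d cm [ 0.08 -0.09 -3.61] turn [0.002 0.002 0.   ]
```

Request:
{"op": "apply_moves", "data": {"commands": [0.05, -0.08, -1, 0, 0, 0, 0, 0, 0, 0, 0, 0, 0, 0, 0, 0, -1, 0, 0, 0, 0, 0, 0, 0, 0, 0, 0, 0, 0, 0, -0.8, 0, 0, 0, 0, 0, 0, 0, 0, 0, 0, 0]}}

```text
t: 22.25
tool_pos: [0.5244, -0.278, 0.0095]
orientation: [3.129, -0.26, 0.004]
force: [1.0, 0.5, -1.6]
opening: 0.0155
```

Request:
{"op": "apply_moves", "data": {"commands": [0, 0, -0.3, 0, 0, 0, 0, 0, 0, 0, 0, 0, 0, 0]}}

```text
t: 22.5
tool_pos: [0.5245, -0.2782, 0.0065]
orientation: [3.129, -0.26, 0.005]
force: [-0.4, -0.7, -1.1]
opening: 0.0155
```

Request:
{"op": "apply_moves", "data": {"commands": [0, 0, -0.2, 0, 0, 0, 0, 0, 0, 0, 0, 0, 0, 0]}}

```text
t: 22.75
tool_pos: [0.5247, -0.2783, 0.0046]
orientation: [3.128, -0.26, 0.006]
force: [0.5, -0.1, -0.9]
opening: 0.0152
```

Request:
{"op": "apply_moves", "data": {"commands": [0, 0, -0.12, 0, 0, 0, 0, 0, 0, 0, 0, 0, 0, 0]}}

```text
t: 23.0
tool_pos: [0.5248, -0.2784, 0.0035]
orientation: [3.128, -0.26, 0.006]
force: [-0.5, -0.6, -1.7]
opening: 0.016
```

Within about 1 mm of the notch floor. Opening slowly.

Request:
{"op": "apply_moves", "data": {"commands": [0, 0, -0.08, 0, 0, 0, 0, 0, 0, 0, 0, 0, 0, 1.5, 0, 0, 0, 0, 0, 0, 2, 0, 0, 0, 0, 0, 0, 3, 0, 0, 0, 0, 0, 0, 5, 0, 0, 0, 0, 0, 0, 5, 0, 0, 0, 0, 0, 0, 5], "squeeze": 5}}

```text
t: 23.88
tool_pos: [0.5254, -0.2788, 0.0034]
orientation: [3.128, -0.26, 0.008]
force: [-0.6, 0.1, 0.1]
opening: 0.0495
```

Request:
{"op": "apply_moves", "data": {"commands": [0, 0, 1.5, 0, 0, 0, 5, 0, 0, 2.5, 0, 0, 0, 5, 0, 0, 4, 0, 0, 0, 5, 0, 0, 4, 0, 0, 0, 5, 0, 0, 0, 0, 0, 0, 5, 0, 0, 0, 0, 0, 0, 5]}}

```text
t: 24.62
tool_pos: [0.5253, -0.2787, 0.1316]
orientation: [3.126, -0.26, 0.011]
force: [0.0, 0.3, -0.2]
opening: 0.0502
```

```bash
python3 c.py w14 rest_seat pick pick_neck; sed -i 's/w13/w14/g;s/-.2,.1,.16)/-.2,.02,.1)/' d.py; python3 d.py; python3 - <<'E'
from h import *
for c in("top","scene"):
    im,d=read_camera(c); cv2.imwrite(f"pics/{c}9.png",im)
    for q in("pick","pick_neck","rest_seat","ring","axle","cup","gel","glove_box"): print(c,q,[(np.round(w(c,r["point"]),3).tolist(),round(r["conf"],2)) for r in spot_point(q,c)[:4]])
a=cv2.imread("pics/w14.png"); cv2.imwrite("pics/w14c.png",a)
E
```

```text
24.62 [ 0.5253 -0.2787  0.1316] yaw -9.5 tilt 0.5 [ 0.03  0.31 -0.24] 0.050157417276001696
rest_seat [([0.5227, -0.2783, 0.0584], 0.87), ([0.6534, -0.0041, 0.0047], 0.53)]
pick [([0.5233, -0.2769, 0.0581], 0.58)]
pick_neck [([0.5682, -0.286, 0.0581], 0.84)]
handle 1367 ((531.6458740234375, -271.6678466796875), (16.13893699645996, 84.37199401855469), 81.39253234863281) 0.06390387957512209
-8.607467651367182 165 [0.05007586 0.06489974 0.0849344  0.08786235] 0.05889351539702554 -0.006895499908619773
top pick []
top pick_neck [([0.567, -0.285, 0.056], 0.5)]
top rest_seat [([0.708, -0.257, 0.003], 0.59), ([0.527, 0.29, -0.001], 0.2)]
top ring [([0.707, 0.154, -0.003], 0.71), ([0.828, -0.037, 0.001], 0.68), ([0.498, -0.011, -0.005], 0.62), ([0.526, -0.276, 0.004], 0.24)]
top axle [([0.658, -0.002, 0.051], 0.78), ([0.605, -0.017, 0.057], 0.35)]
top cup [([0.707, -0.255, 0.002], 0.84), ([0.606, -0.017, 0.059], 0.22)]
top gel [([0.692, 0.249, -0.002], 0.86)]
top glove_box [([0.527, 0.29, -0.002], 0.95)]
scene pick [([0.522, -0.277, 0.054], 0.85), ([0.687, 0.248, 0.006], 0.55)]
scene pick_neck [([0.566, -0.285, 0.055], 0.87)]
scene rest_seat [([0.523, -0.279, 0.056], 0.93)]
scene ring [([0.707, 0.151, 0.001], 0.78), ([0.497, -0.01, 0.004], 0.76), ([0.83, -0.043, 0.004], 0.66), ([0.618, -0.015, 0.053], 0.52)]
scene axle [([0.655, -0.001, 0.051], 0.82)]
scene cup [([0.711, -0.256, 0.002], 0.94)]
scene gel [([0.693, 0.249, 0.004], 0.62)]
scene glove_box [([0.532, 0.283, -0.006], 0.97)]
```

View pics/w14.png

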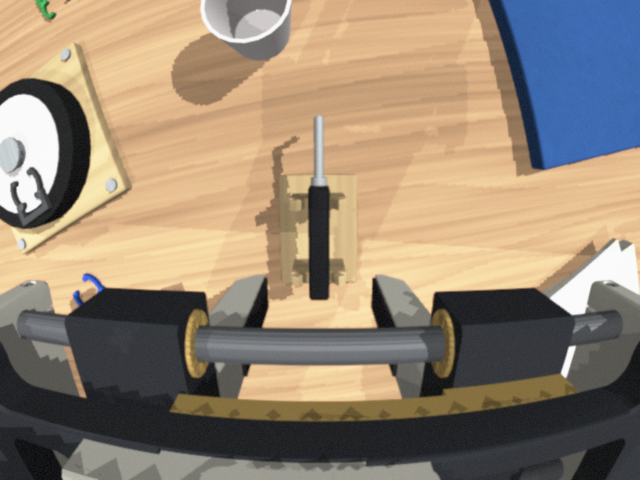

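The pick lies level in both notches (318,240), the ring lies on the wheel face clear of the cap (30,195), and the gripper is clear of everything.

```bash
python3 -c "
from plant import *
print(close_job())"
```

```text
the job is handed in; nothing more can be done
None
```

The ring is off the axle and lying flat on the wheel's face. The pick is back in its rest, and I handed the job in at about 25 s of the 64 s allowed. `close_job()` reports no verdict, so what follows is from my own checks.

**How it went:** I took the pick, hooked it down into the ring's slot and pulled the ring off sideways. The tool force stayed at about 8 N or less in the readings after each move. I then lifted the hook out and set the pick back in its notches.

**Last checks:**
- **Ring:** its origin is about 38 mm from the axle by the depth cloud, with a tilt under 0.01 rad. The scene network's guess of (0.618, -0.015) agrees at about 40 mm.
- **Pick:** its origin is within about 2 mm of the seat, with the hook end forward and the shank level in the picture.
- **Bystanders:** the glove box, gel bottle and cup are where they were, to within the networks' accuracy.
- **Gripper:** open and well above everything.

**What failed or disagreed:**
- **First grasp missed:** the visible fingertips sit about 37 mm above the reported TCP, so the first grasp closed on air above the handle. I corrected for that offset for the rest of the job.
- **Last handle fit unreliable:** the depth fit of the handle put its centre about 10 mm off and was probably mixed with other dark pixels. The trained networks' points and the picture disagreed with it, and I trusted those.
- **Top-camera network:** in the final picture it missed the pick and listed only the decoys and a false hit for the ring.

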